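Lay out the cold reagents on the warming plate

TASK

The cold reagent bottles were tipped out in a heap at the back of the warming plate, under its half-open clear cover. Spread them over the whole plate in a single layer, every bottle lying flat on the plate and no quarter of it (near left, near right, far left, far right) left bare. Then close the cover gently all the way; do not throw or drop the bottles, and leave the things standing round the plate alone.

Things in the scene. Friction and masses are not known exactly. Their poses are not given: they have to be found in the camera images.
- warmer: Fixed bench-top warming plate, white housing 185 mm deep (x) by 242 mm wide (y). Origin on the bench under the middle of its well; x away from the robot at yaw 0, y left, z up. The well's floor, the bare aluminium plate, is 40 mm above the origin: x -75 to +75 mm, y -105 to +105 mm; the rim round it is 16 mm higher than the plate and 15 to 20 mm wide.
- plate_center (a point): Middle of the aluminium plate's surface, 40 mm above the warmer's origin; same axes as the warmer.
- cover_hinge (a point): Middle of the cover's hinge line, at x = +85 mm, z = 59 mm in the warmer's frame (on the far rim); the hinge axis is the warmer's y.
- cover (a joint): Cover opening, rad: 0 shut, 1.25 its stop; starts 1.12 to 1.22 open, leaning over the far part of the plate. Friction hinges (0.3 Nm): it stays where left. 175 mm from hinge to front, 230 mm wide; clear pane, its outer face 28 mm above the hinge plane, on grey walls that reach down to that plane. Shut, it leaves 44 mm over the plate: only one layer of lying bottles fits.
- cover_lip (a point): On the grey finger lip at the middle of the cover's front edge: 182 mm from the hinge along the cover and 28 mm above the hinge plane, on the lip's upper (outer) face. The lip is 100 mm wide, 5 mm thick and sticks out 16 mm in front of the front wall.
- bottle_1: One of seven equal plastic screw-cap reagent bottles, 31 mm in diameter and 61 mm long (body 31 mm wide for 46 mm, then a cap 24 mm wide), about 50 g. Origin at the centre of its bottom; its z runs along the bottle to the cap, so z is level when the bottle lies.
- bottle_1_mid (a point): Middle of that bottle, on its axis 30 mm from the bottom; 15.5 mm above the plate when the bottle lies on it.
- bottle_2: One of seven equal plastic screw-cap reagent bottles, 31 mm in diameter and 61 mm long (body 31 mm wide for 46 mm, then a cap 24 mm wide), about 50 g. Origin at the centre of its bottom; its z runs along the bottle to the cap, so z is level when the bottle lies.
- bottle_2_mid (a point): Middle of that bottle, on its axis 30 mm from the bottom; 15.5 mm above the plate when the bottle lies on it.
- bottle_3: One of seven equal plastic screw-cap reagent bottles, 31 mm in diameter and 61 mm long (body 31 mm wide for 46 mm, then a cap 24 mm wide), about 50 g. Origin at the centre of its bottom; its z runs along the bottle to the cap, so z is level when the bottle lies.
- bottle_3_mid (a point): Middle of that bottle, on its axis 30 mm from the bottom; 15.5 mm above the plate when the bottle lies on it.
- bottle_4: One of seven equal plastic screw-cap reagent bottles, 31 mm in diameter and 61 mm long (body 31 mm wide for 46 mm, then a cap 24 mm wide), about 50 g. Origin at the centre of its bottom; its z runs along the bottle to the cap, so z is level when the bottle lies.
- bottle_4_mid (a point): Middle of that bottle, on its axis 30 mm from the bottom; 15.5 mm above the plate when the bottle lies on it.
- bottle_5: One of seven equal plastic screw-cap reagent bottles, 31 mm in diameter and 61 mm long (body 31 mm wide for 46 mm, then a cap 24 mm wide), about 50 g. Origin at the centre of its bottom; its z runs along the bottle to the cap, so z is level when the bottle lies.
- bottle_5_mid (a point): Middle of that bottle, on its axis 30 mm from the bottom; 15.5 mm above the plate when the bottle lies on it.
- bottle_6: One of seven equal plastic screw-cap reagent bottles, 31 mm in diameter and 61 mm long (body 31 mm wide for 46 mm, then a cap 24 mm wide), about 50 g. Origin at the centre of its bottom; its z runs along the bottle to the cap, so z is level when the bottle lies.
- bottle_6_mid (a point): Middle of that bottle, on its axis 30 mm from the bottom; 15.5 mm above the plate when the bottle lies on it.
- bottle_7: One of seven equal plastic screw-cap reagent bottles, 31 mm in diameter and 61 mm long (body 31 mm wide for 46 mm, then a cap 24 mm wide), about 50 g. Origin at the centre of its bottom; its z runs along the bottle to the cap, so z is level when the bottle lies.
- bottle_7_mid (a point): Middle of that bottle, on its axis 30 mm from the bottom; 15.5 mm above the plate when the bottle lies on it.
- swab_tub: Bystander: round clear tub of cotton swabs, 77 mm in diameter, 80 mm high, origin under its centre. To be left alone.
- timer: Bystander: round bench timer, 58 mm in diameter, 36 mm high, origin under its centre. To be left alone.
- tape_roll: Bystander: roll of tape lying flat, 96 mm in diameter, 25 mm high, origin under its centre, behind the warmer. To be left alone.
Things that resemble listed ones, but are neither listed nor needed, are in the scene too. Leave any purple look-alike of the bottle_3 alone.

How it is judged:
By the outcome, as a careful person would: the job done as asked, in the order asked, and still so for the second after the job is handed in, with the robot touching nothing.
It also fails if it takes over 66 s, if anything falls off the work surface, if the arm or the gripper's body presses on something with over 40 N, if the wrist force passes 120 N, or if a joint passes its speed limit or range.

ROBOT

A 6-joint arm with a two-finger parallel gripper is mounted at the origin on a cart in front of the work surface, level with it; the furniture and walls round the work are solid. World frame = base frame: x ahead of the robot, y to its left, z up, the work surface at z = 0. Lengths are in mm, angles in rad, forces in N, time in s.
With the tool pointing down it reaches from about 300 to 875 mm from the base axis. Payload 6.4 kg.
Tool frame: the origin (TCP) lies at the very end of the fingers, on their centre line; the grasp point (between the pads) lies 19 mm behind it (tcp_to_grasp is the distance from the TCP to the grasp point, in mm); z points along the fingers, y is the line along which they close (so a half turn about z gives the same grasp; the last joint's range is limited). The gripper opens to 88 mm and grips with 3 to 60 N. Pads are 18 mm wide; open, the fingers measure 123 mm over their backs; the gripper's body (75 mm by 187 mm) begins 45 mm behind the grasp point.
Start: joints at [0.897, 0.181, 1.607, -0, 1.354, -0.206], TCP at [259.273, 513.244, 238.714] pointing down, gripper open.
Joint ranges: [-2.99, 2.99], [-0.89, 2.07], [0.3, 2.58], [-1.14, 4.28], [0, 2.63], [-3.12, 3.12]. Speed limits (rad/s): [2.57, 2.57, 3.01, 3.14, 3.14, 3.14].

INTERFACE

Orientations are given as [roll, pitch, yaw] about the fixed x, y, z axes, in that order (R = Rz(yaw) Ry(pitch) Rx(roll)).
In Python, from plant import * gives the robot as it stands.
- The arm moves only by the shell command python3 -m inch 'ROWS'. ROWS is JSON, a list of rows, each an object of numbers: "ax", "ay", "az": the turn, a rotation vector about the tool's x, y, z in rad; "x", "y", "z": the shift along the tool's x, y, z in mm; "fingers": the closure, from 0 (fully open) to 1 (shut). A call has 1 to 10 rows; each row shifts and turns the commanded pose from where the row before left it, along the tool's axes as they then stand; what a row does not reach is not made up. A row lasts 1/8 s, in which the tool goes at most 62.5 mm and 10.7 degrees, less where a joint would pass 70% of its speed; a pose out of reach is approached as far as the arm can. A call is refused whole if a number of a shift passes 62.5 or a number of a turn 0.188, either way. A call with a gripper value outside its range is refused whole. The fingers move at their own pace and stop on an object; the grip force is fixed at half the most. Time passes only in rows, so rows that do not move let the fingers close. It gives the time, the measured TCP pose, the force, the opening and the grip force at its end, in the units of the state.
- get_state(): the state, without advancing time (a new reading comes with each control period).
- grab_frame(name): name is "scene" or "top" or "wrist"; returns a dict with "img" (420x560x3 uint8, red, green, blue), "z_map" (420x560 float32, mm along the optical axis (not along the pixel's ray), 0 where there is no reading), "K" (3x3 intrinsics, pixels), "pose" (4x4, takes a point from camera to world coordinates). Camera axes: x right, y down, z forward; pixel columns grow to the right and rows downward; lengths in mm; the calibration is good to about 2 mm. A picture is of the moment at which its call begins.
- job_done(): hands the job in; it is judged then, once.
The state is a dict: "t": time; "joint_pos": joint angles; "joint_vel": joint speeds; "joint_torque": joint torques, N m; "ee_pos": TCP position; "eef_rot": TCP orientation; "wrist_force": force on the tool from outside, world axes, zero at the start; "torque": the same for the moment, N m; "grip_width": opening from 0.0 (shut) to 1.0 (fully open); "grasp_force": force on a finger pad.
Only numpy, scipy, OpenCV 4.12 (cv2) and the standard library are available. Lean on these libraries where they do the work, as an engineer would, in place of code of your own. Each camera call takes 0.05 s, during which the arm holds its last target. There are 200 camera calls.

## Working session

There is one attempt and no reset: what is moved stays moved. The work goes in short steps, Python scripts to look and compute and a shell command to move; the robot and the scene stay as the last step left them, time stands still between calls to the robot, and variables do not carry over. Pictures are saved under pics/ and viewed, at most 10 in all, crops included, and the job is handed in when it is done.

```bash
ls; mkdir -p pics; python3 - <<'E'
from plant import *
import cv2,numpy as np
s=get_state();print(s)
a=grab_frame("scene");b=grab_frame("top")
np.savez('/tmp/f0.npz',a=a['img'],az=a['z_map'],aK=a['K'],aP=a['pose'],b=b['img'],bz=b['z_map'],bK=b['K'],bP=b['pose'])
for n,f in(('s',a),('t',b)):
    print(f['K'].round(1).tolist(),f['pose'].round(3).tolist())
    cv2.imwrite(f'pics/{n}0.png',f['img'][:,:,::-1])
E
```

```text
pics
{'t': 0.0, 'joint_pos': array([ 8.96715839e-01,  1.81548005e-01,  1.60797321e+00, -6.26790763e-06,
        1.35379705e+00, -2.06306256e-01]), 'joint_vel': array([-9.74772401e-04,  5.56797207e-05, -2.27661064e-03,  1.96119766e-03,
       -1.65597521e-03,  5.91695993e-04]), 'joint_torque': array([-1.29736833e-03, -4.33879316e+01, -3.41849005e+01,  7.02346070e-02,
        3.85560701e-02, -1.72835130e-04]), 'ee_pos': array([258.92399878, 512.81837016, 237.82303773]), 'eef_rot': array([-3.13990238e+00, -3.47495592e-04,  2.67381948e+00]), 'wrist_force': array([ 0.91535377, -0.45632719, -1.03967036]), 'torque': array([ 0.00493048, -0.070715  ,  0.00835502]), 'grasp_force': 0.0, 'grip_width': 1.0013568711530614}
[[500.3, 0.0, 279.5], [0.0, 500.3, 207.6], [0.0, 0.0, 1.0]] [[0.569, -0.446, 0.691, -373.245], [-0.822, -0.299, 0.484, -703.569], [-0.01, -0.843, -0.537, 743.849], [0.0, 0.0, 0.0, 1.0]]
[[503.4, 0.0, 287.3], [0.0, 503.4, 221.4], [0.0, 0.0, 1.0]] [[-0.022, -0.958, 0.286, 193.484], [-1.0, 0.022, -0.002, -126.571], [-0.005, -0.286, -0.958, 1183.073], [0.0, 0.0, 0.0, 1.0]]
```

View pics/t0.png

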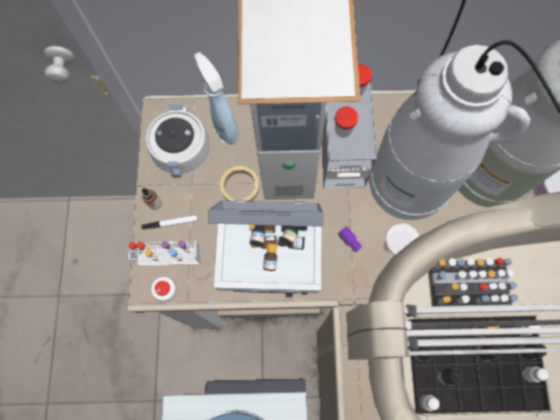

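View pics/s0.png

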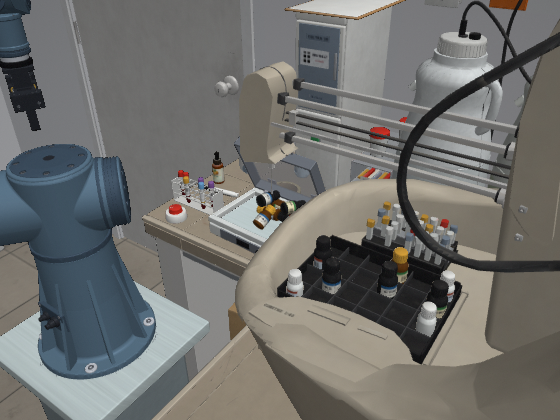

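The top view has the warmer at px 215–323 × 205–295, the bottle heap at about (275,240), a purple look-alike at (350,240) and the tape at (240,184). Next I measure the warmer and zoom in on the heap.

```bash
cat > h.py <<'E'
import numpy as np,cv2
def pts(f):
    z=f['z_map'];K=f['K'];v,u=np.mgrid[:420,:560]
    c=np.stack([(u-K[0,2])/K[0,0]*z,(v-K[1,2])/K[1,1]*z,z],-1)
    return c@f['pose'][:3,:3].T+f['pose'][:3,3]
def proj(f,p):
    q=(np.asarray(p)-f['pose'][:3,3])@f['pose'][:3,:3];q=q@f['K'].T
    return q[:2]/q[2]
E
python3 - <<'E'
from h import *
d=np.load('/tmp/f0.npz')
t=dict(img=d['b'],z_map=d['bz'],K=d['bK'],pose=d['bP']);s=dict(img=d['a'],z_map=d['az'],K=d['aK'],pose=d['aP'])
P=pts(t)
# height map samples of warmer
m=(P[...,2]>30)&(P[...,2]<70);m[:200]=0;m[300:]=0;m[:,:200]=0;m[:,335:]=0
n,l,st,c=cv2.connectedComponentsWithStats(m.astype('uint8'));i=1+st[1:,4].argmax();print(st[i])
q=P[l==i];print(q.min(0),q.max(0),np.histogram(q[:,2],bins=range(30,72,3)))
r=P[(l==i)&(P[...,2]>50)&(P[...,2]<62)][:,:2].astype('float32');print('rim',cv2.minAreaRect(r))
r=q[:,:2].astype('float32');print('all',cv2.minAreaRect(r))
for u in range(205,335,6): print(u,[tuple(P[v,u].round().astype(int)) for v in (206,222,270,290)])
for n,x,y in(('tub',402,240),('timer?',163,289),('tape',226,184),('purple',350,238),('rack',165,252)):print(n,P[y,x].round())
a=cv2.resize(t['img'][195:300,200:335],None,fx=5.5,fy=5.5,interpolation=3)[:,:,::-1]
cv2.imwrite('pics/t1.png',a)
b=cv2.resize(s['img'][130:260,200:340],None,fx=4.6,fy=4.6,interpolation=3)[:,:,::-1];cv2.imwrite('pics/s1.png',b)
E
```

```text
[ 214  224  108   73 5928]
[ 358.84420353 -206.84163055   30.28100264] [531.96385007  40.3667732   69.95582591] (array([  48,   92,  524, 1742, 1326,  255,   42,  157,  591,  679,  201,
         92,  134]), array([30, 33, 36, 39, 42, 45, 48, 51, 54, 57, 60, 63, 66, 69]))
rim ((446.9891052246094, -82.2889175415039), (242.24884033203125, 149.6257781982422), 86.74687194824219)
all ((444.5158996582031, -82.21156311035156), (242.29067993164062, 165.9398956298828), 86.8564682006836)
205 [(np.int64(591), np.int64(74), np.int64(1)), (np.int64(548), np.int64(72), np.int64(5)), (np.int64(429), np.int64(70), np.int64(4)), (np.int64(382), np.int64(68), np.int64(3))]
211 [(np.int64(591), np.int64(60), np.int64(-1)), (np.int64(483), np.int64(24), np.int64(222)), (np.int64(429), np.int64(55), np.int64(3)), (np.int64(382), np.int64(55), np.int64(2))]
217 [(np.int64(533), np.int64(20), np.int64(170)), (np.int64(483), np.int64(12), np.int64(219)), (np.int64(418), np.int64(33), np.int64(59)), (np.int64(381), np.int64(41), np.int64(1))]
223 [(np.int64(533), np.int64(7), np.int64(170)), (np.int64(482), n
[... 2997 characters left out ...]
4(56))]
319 [(np.int64(539), np.int64(-199), np.int64(137)), (np.int64(478), np.int64(-191), np.int64(222)), (np.int64(413), np.int64(-198), np.int64(56)), (np.int64(368), np.int64(-196), np.int64(54))]
325 [(np.int64(584), np.int64(-223), np.int64(1)), (np.int64(542), np.int64(-221), np.int64(2)), (np.int64(424), np.int64(-216), np.int64(-1)), (np.int64(376), np.int64(-214), np.int64(2))]
331 [(np.int64(584), np.int64(-238), np.int64(1)), (np.int64(542), np.int64(-235), np.int64(3)), (np.int64(423), np.int64(-230), np.int64(3)), (np.int64(375), np.int64(-228), np.int64(3))]
tub [ 472. -386.   84.]
timer? [381. 159.  37.]
tape [648.  23.  -0.]
purple [ 492. -276.   34.]
rack [476. 167.   3.]
```

View pics/t1.png

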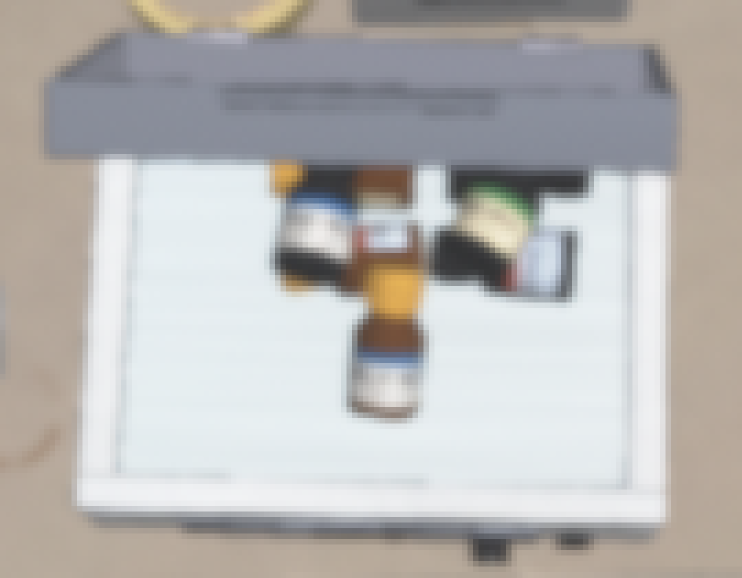

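View pics/s1.png

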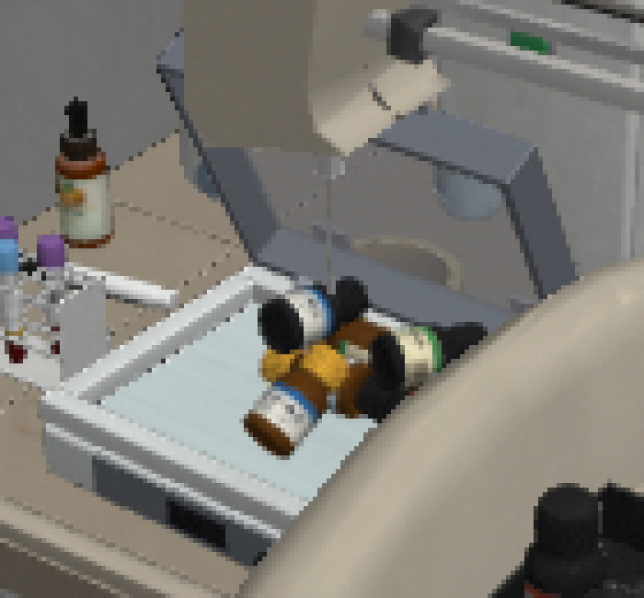

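The heap has about seven bottles: an orange-capped brown one sloping to the near side at crop (385,340), a white label at (315,230), a green band at (495,215) and others beneath. Next I compute the warmer pose and the camera-to-tool transform, and check how high the beige machine is.

```bash
cat >> h.py <<'E'
def ray(f,u,v,z):
    d=f['pose'][:3,:3]@np.linalg.solve(f['K'],[u,v,1.]);o=f['pose'][:3,3];return o+d*(z-o[2])/d[2]
E
python3 - <<'E'
from h import *
from plant import *
from scipy.spatial.transform import Rotation as R
np.set_printoptions(suppress=True,precision=3)
d=np.load('/tmp/f0.npz')
t=dict(img=d['b'],z_map=d['bz'],K=d['bK'],pose=d['bP'])
for n,(x,y) in dict(nl=(115,473),nr=(630,488),fl=(135,160),fr=(630,170),onl=(75,508),onr=(665,521)).items():
    print(n,ray(t,x/5.5+200,y/5.5+195,56))
P=pts(t)
for u,v in((380,330),(360,345),(420,260),(470,215),(540,200),(400,300)):print(u,v,P[v,u])
w=grab_frame('wrist');s=get_state()
T=np.eye(4);T[:3,:3]=R.from_euler('xyz',s['eef_rot']).as_matrix();T[:3,3]=s['ee_pos']
print(T[:3,:3]);print(np.linalg.inv(T)@w['pose'],w['K'])
S=dict(img=d['a'],z_map=d['az'],K=d['aK'],pose=d['aP']);Q=pts(S)
for u,v in((265,100),(280,150),(400,100),(345,85),(250,75)):print('scene',u,v,Q[v,u])
# height map over heap, world grid 10mm
H={}
for q in np.r_[P.reshape(-1,3),Q.reshape(-1,3)]:
    if 395<q[0]<560 and -190<q[1]<20 and 30<q[2]<125:
        k=(int((q[0]-395)//10),int((20-q[1])//10));H[k]=max(H.get(k,0),q[2])
for i in range(16,-1,-1):print(395+10*i,' '.join('%3d'%H.get((i,j),0) for j in range(21)))
E
```

```text
nl [392.98   24.339  56.   ]
nr [ 382.012 -186.788   56.   ]
fl [526.778  17.982  56.   ]
fr [ 517.503 -191.838   56.   ]
onl [378.907  40.481  56.   ]
onr [ 368.142 -200.562   56.   ]
380 330 [ 243.119 -245.835  510.686]
360 345 [ 226.423 -223.775  471.975]
420 260 [ 384.136 -369.531  278.506]
470 215 [ 472.142 -476.798  265.197]
540 200 [ 489.432 -599.368  294.381]
400 300 [ 315.352 -332.28   253.263]
[[-0.893  0.451 -0.001]
 [ 0.451  0.893 -0.001]
 [ 0.    -0.001 -1.   ]]
[[   0.      -0.964   -0.264   67.779]
 [   1.       0.      -0.       0.585]
 [   0.      -0.264    0.964 -146.524]
 [   0.       0.       0.       1.   ]] [[376.508   0.    277.767]
 [  0.    376.508 214.6  ]
 [  0.      0.      1.   ]]
scene 265 100 [ 206.576 -272.73   476.262]
scene 280 150 [ 242.265 -274.452  379.151]
scene 400 100 [ 903.693 -219.199  248.943]
scene 345 85 [ 615.265 -195.205  368.958]
scene 250 75 [ 209.11  -244.033  508.78 ]
555 120 118 116 114 109 106 107 106 103 112 102  98 110  99 107 107 103 102 100  96  95
545 124 124 122 124 124 124 124 124 122 122 124 121 122 124 124 124 123 119 120 
[... 627 characters left out ...]
  44  44  44  44  44  45 102 106 104  97  91  90  83 102 106 105  97  74  73  45  52
455  44  44  44  44  45  43  47  82 102  92  93  95  83  45  78 100  68  70  67  45  56
445  44  45  47  43  45  47  46  47  45  82  89  89  81  46  45  43  44  46  45  45  57
435  45  43  46  44  44  46  43  45  45  83  88  87  77  44  46  46  43  44  44  46  61
425  45  44  45  44  43  45  47  44  45  82  82  83  75  45  45  46  45  48  45  44  57
415  45  45  43  45  46  46  47  44  54  77  79  77  65  45  45  44  47  46  46  43  60
405  46  47  45  44  46  45  47  43  45  69  75  72  46  45  45  44  45  44  45  44  61
395  44  44  45  45  46  46  46  45  46  44  44  44  45  45  47  45  45  48  44  44  59
```

```bash
cat >> h.py <<'E'
from scipy.spatial.transform import Rotation as R
W=np.array([464.,-85,0]);YAW=-0.052
Rw=R.from_euler('z',YAW).as_matrix()
def w2b(p):return W+Rw@np.asarray(p,float)
def b2w(p):return Rw.T@(np.asarray(p,float)-W)
def tool(tilt,yaw=0):  # tilt>0: fingers point forward; yaw: turn about world z relative to warmer-aligned
    return R.from_euler('z',YAW+yaw)*R.from_euler('y',-tilt)*R.from_euler('xyz',[np.pi,0,np.pi])
def plan(legs,start=None,rot=None):
    """legs: (target tcp world, tilt, yaw, rows); prints equal rows to type"""
    if start is None:
        from plant import get_state
        s=get_state();start=s['ee_pos'];rot=R.from_euler('xyz',s['eef_rot'])
    p=np.array(start,float)
    for tgt,ti,ya,n in legs:
        e=tool(ti,ya);rv=(rot.inv()*e).as_rotvec()/n;d=(np.asarray(tgt)-p)/n
        print('leg',np.round(tgt),'turn/row',rv.round(3))
        for k in range(n):
            print('   ',(rot.inv().apply(d)).round(1),end='');rot=rot*R.from_rotvec(rv)
        print();p=np.array(tgt,float)
E
python3 -c "
from h import *
plan([((400,-88,235),0.4,0,12)])"
```

```text
leg [400 -88 235] turn/row [-0.007 -0.033 -0.034]
    [-33.1 -39.4   0.3]    [-31.7 -40.5   1.1]    [-30.2 -41.6   1.8]    [-28.7 -42.6   2.5]    [-27.2 -43.6   3.1]    [-25.5 -44.5   3.7]    [-23.9 -45.4   4.2]    [-22.2 -46.2   4.6]    [-20.4 -46.9   5. ]    [-18.6 -47.7   5.3]    [-16.8 -48.3   5.5]    [-15.  -48.9   5.7]
```

```bash
python3 -m inch '[{"x":-33,"y":-39,"ax":-0.007,"ay":-0.033,"az":-0.034},{"x":-32,"y":-40,"z":1,"ax":-0.007,"ay":-0.033,"az":-0.034},{"x":-30,"y":-42,"z":2,"ax":-0.007,"ay":-0.033,"az":-0.034},{"x":-29,"y":-43,"z":2,"ax":-0.007,"ay":-0.033,"az":-0.034},{"x":-27,"y":-44,"z":3,"ax":-0.007,"ay":-0.033,"az":-0.034},{"x":-25,"y":-44,"z":4,"ax":-0.007,"ay":-0.033,"az":-0.034}]'
python3 -m inch '[{"x":-24,"y":-45,"z":4,"ax":-0.007,"ay":-0.033,"az":-0.034},{"x":-22,"y":-46,"z":5,"ax":-0.007,"ay":-0.033,"az":-0.034},{"x":-20,"y":-47,"z":5,"ax":-0.007,"ay":-0.033,"az":-0.034},{"x":-19,"y":-48,"z":5,"ax":-0.007,"ay":-0.033,"az":-0.034},{"x":-17,"y":-48,"z":5,"ax":-0.007,"ay":-0.033,"az":-0.034},{"x":-15,"y":-49,"z":6,"ax":-0.007,"ay":-0.033,"az":-0.034},{"fingers":0.4}]'
python3 - <<'E'
from h import *
from plant import *
w=grab_frame('wrist');np.savez('/tmp/w1.npz',**w)
s=get_state();print(s['t'],s['ee_pos'],s['eef_rot'],s['joint_pos'])
cv2.imwrite('pics/w1.png',w['img'][:,:,::-1])
E
```

```text
0.2 [259.06481049 512.96444741 238.15726258] [-3.14050172e+00 -2.09308517e-04  2.67378632e+00] [ 8.96689261e-01  1.81272670e-01  1.60760208e+00 -1.90443887e-05
  1.35382858e+00 -2.06296735e-01]invalid input at $[0]: expected keys ax, ay, az, x, y, z, fingers
invalid input at $[0]: expected keys ax, ay, az, x, y, z, fingers
```

View pics/w1.png

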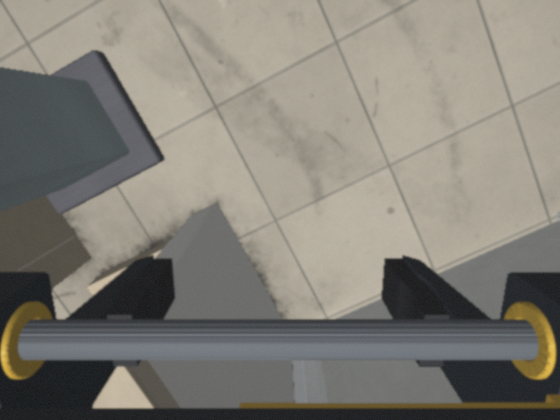

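The rows need every key, so the arm has not moved. This picture shows only the floor and the gripper fingers at rows 260–400. I'll resend with all keys.

```bash
python3 -m inch '[{"x":-33,"y":-39,"z":0,"ax":-0.007,"ay":-0.033,"az":-0.034,"fingers":0.4},{"x":-32,"y":-40,"z":1,"ax":-0.007,"ay":-0.033,"az":-0.034,"fingers":0.4},{"x":-30,"y":-42,"z":2,"ax":-0.007,"ay":-0.033,"az":-0.034,"fingers":0.4},{"x":-29,"y":-43,"z":2,"ax":-0.007,"ay":-0.033,"az":-0.034,"fingers":0.4},{"x":-27,"y":-44,"z":3,"ax":-0.007,"ay":-0.033,"az":-0.034,"fingers":0.4},{"x":-25,"y":-44,"z":4,"ax":-0.007,"ay":-0.033,"az":-0.034,"fingers":0.4}]'
python3 -m inch '[{"x":-24,"y":-45,"z":4,"ax":-0.007,"ay":-0.033,"az":-0.034,"fingers":0.4},{"x":-22,"y":-46,"z":5,"ax":-0.007,"ay":-0.033,"az":-0.034,"fingers":0.4},{"x":-20,"y":-47,"z":5,"ax":-0.007,"ay":-0.033,"az":-0.034,"fingers":0.4},{"x":-19,"y":-48,"z":5,"ax":-0.007,"ay":-0.033,"az":-0.034,"fingers":0.4},{"x":-17,"y":-48,"z":5,"ax":-0.007,"ay":-0.033,"az":-0.034,"fingers":0.4},{"x":-15,"y":-49,"z":6,"ax":-0.007,"ay":-0.033,"az":-0.034,"fingers":0.4},{"x":0,"y":0,"z":0,"ax":0,"ay":0,"az":0,"fingers":0.4}]'
python3 - <<'E'
from h import *
from plant import *
w=grab_frame('wrist');np.savez('/tmp/w1.npz',**w)
s=get_state();print(s['t'],s['ee_pos'],s['eef_rot'],s['joint_pos'],s['grip_width'])
cv2.imwrite('pics/w2.png',w['img'][:,:,::-1])
E
```

```text
t: 0.95
ee_pos: [329.4, 211.6, 237.4]
eef_rot: [3.12, 0.203, 2.878]
wrist_force: [0.1, -0.1, 0.5]
grip_width: 0.599
grasp_force: 0.0
t: 1.82
ee_pos: [399.1, -91.4, 236.0]
eef_rot: [3.141, 0.402, 3.079]
wrist_force: [-0.5, 1.2, 0.9]
grip_width: 0.598
grasp_force: 0.0
1.875 [398.96922921 -89.0689854  235.66073081] [3.1394991  0.40086748 3.08076195] [-0.70727514 -0.55459063  2.27953073  0.26795721  1.10637513 -2.30066689] 0.6005146450918182
```

View pics/w2.png

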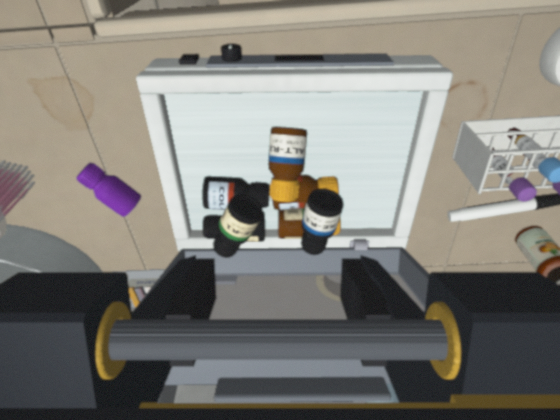

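The wrist view (image down = away from the robot) has three bottles on top:
- A (blue band), bottom (322,200), cap (315,245)
- B (green band), bottom (242,203), cap (225,245)
- C (brown), bottom (289,135), cap (285,190)

Beneath are E and G lying left–right on the left side, and F and D with orange caps at (328,188) and (340,230).

```bash
python3 - <<'E'
from h import *
from plant import *
np.set_printoptions(suppress=True,precision=0)
w=dict(np.load('/tmp/w1.npz'));P=pts(w)
B=(P-W)@Rw
for n,(u0,v0,u1,v1) in dict(A=(323,195,314,248),B=(243,198,225,250),C=(289,128,285,198),E=(203,193,268,194),G=(204,227,262,228),F=(338,187,300,190),D=(342,235,285,228)).items():
    print(n,[B[round(v0+(v1-v0)*k/7),round(u0+(u1-u0)*k/7)].round().astype(int).tolist() for k in range(8)])
for n,sl in dict(A=np.s_[185:255,300:345],B=np.s_[185:258,212:262]).items():
    q=B[sl].reshape(-1,3);q=q[(q[:,2]>92)&(q[:,2]<115)]
    print(n,len(q),q.mean(0),cv2.minAreaRect(q[:,:2].astype('float32')))
# clearance robot (blue) to beige
t=grab_frame('top');s=grab_frame('scene')
X=[]
for f in(t,s):
    h=cv2.cvtColor(f['img'],cv2.COLOR_RGB2HSV);p=pts(f)
    ok=f['z_map']>0
    bl=(h[...,0]>98)&(h[...,0]<112)&(h[...,1]>80)&ok&(p[...,2]>150)&(p[...,0]<480)&(abs(p[...,1])<350)
    be=(h[...,0]>10)&(h[...,0]<25)&(h[...,1]>25)&ok&(p[...,2]>230)&(p[...,0]<700)&(p[...,1]<-100)
    X.append((p[bl],p[be]))
bl=np.vstack([a for a,_ in X]);be=np.vstack([b for _,b in X])
from scipy.spatial import cKDTree
d,i=cKDTree(be).query(bl);k=d.argsort()[:3000:300];print(len(bl),len(be));print(np.c_[d[k],bl[k],be[i[k]]])
E
```

```text
A [[3, 29, 82], [3, 27, 93], [4, 25, 102], [12, 24, 102], [20, 24, 101], [29, 24, 102], [42, 23, 96], [51, 22, 96]]
B [[9, -40, 77], [8, -42, 89], [8, -43, 100], [13, -45, 103], [23, -48, 101], [31, -51, 101], [44, -55, 97], [54, -58, 95]]
C [[-53, 0, 69], [-46, -1, 73], [-39, -1, 77], [-32, -2, 80], [-25, -2, 83], [-14, -3, 81], [-8, -3, 86], [-1, -4, 91]]
E [[9, -76, 69], [9, -69, 68], [9, -60, 69], [9, -51, 69], [5, -43, 76], [14, -36, 63], [13, -27, 65], [14, -19, 64]]
G [[52, -82, 65], [51, -74, 66], [27, -59, 94], [23, -51, 100], [22, -44, 103], [23, -38, 101], [29, -31, 94], [50, -25, 70]]
F [[8, 45, 63], [6, 40, 65], [8, 34, 65], [1, 29, 74], [0, 23, 78], [7, 20, 67], [8, 15, 67], [7, 10, 69]]
D [[73, 56, 54], [62, 45, 66], [29, 31, 101], [28, 24, 101], [30, 17, 98], [52, 12, 70], [51, 4, 70], [49, -3, 71]]
A 1432 [22. 26. 98.] ((32.07141876220703, 25.942752838134766), (29.46062660217285, 61.056644439697266), 81.28553009033203)
B 1384 [ 27. -47.  98.] ((36.67521286010742, -49.560089111328125), (29.40043830871582, 62.24237060546875), 65.16168975830078)
47621 63361
[[  75.  270. -152.  499.  274. -223.  477.]
 [  86.  257. -137.  483.  259. -223.  475.]
 [  91.  300. -112.  395.  370. -140.  344.]
 [  96.  308. -119.  414.  370. -140.  344.]
 [ 100.  247. -144.  551.  257. -234.  508.]
 [ 103.  307. -113.  421.  370. -140.  344.]
 [ 105.  346. -108.  441.  370. -140.  344.]
 [ 107.  266. -134.  545.  274. -233.  505.]
 [ 110.  224. -123.  523.  211. -226.  490.]
 [ 112.  283. -107.  426.  275. -218.  414.]]
```

```bash
python3 -c "
from h import *
plan([(w2b((-48,-1.5,109)),.42,0,4),(w2b((-23.6,-1.5,54.5)),.42,0,3),(w2b((-45,5,100)),.2,0,3),(w2b((-49.5,5,60)),0,0,2),(w2b((-49.5,5,46)),0,0,2)])"
```

```text
leg [416. -84. 109.] turn/row [ 0.    -0.005 -0.001]
    [ 8.5  0.8 30.8]    [ 8.7  0.8 30.7]    [ 8.8  0.8 30.7]    [ 9.   0.8 30.6]
leg [440. -85.  54.] turn/row [-0.  0.  0.]
    [-0.  -0.  19.9]    [-0.  -0.  19.9]    [-0.  -0.  19.9]
leg [419. -78. 100.] turn/row [0.    0.073 0.   ]
    [  0.3   2.2 -16.8]    [  1.6   2.2 -16.7]    [  2.8   2.2 -16.5]
leg [415. -77.  60.] turn/row [0.  0.1 0. ]
    [ 6.2 -0.  19.2]    [ 4.2 -0.  19.7]
leg [415. -77.  46.] turn/row [-0. -0. -0.]
    [-0. -0.  7.]    [-0. -0.  7.]
```

```bash
python3 -m inch '[{"x":8.5,"y":1,"z":31,"ax":0,"ay":-0.005,"az":0,"fingers":0.4},{"x":9,"y":1,"z":31,"ax":0,"ay":-0.005,"az":0,"fingers":0.4},{"x":9,"y":1,"z":31,"ax":0,"ay":-0.005,"az":0,"fingers":0.4},{"x":9,"y":0,"z":30,"ax":0,"ay":-0.005,"az":0,"fingers":0.4},{"x":0,"y":0,"z":20,"ax":0,"ay":0,"az":0,"fingers":0.4},{"x":0,"y":0,"z":20,"ax":0,"ay":0,"az":0,"fingers":0.4},{"x":0,"y":0,"z":20,"ax":0,"ay":0,"az":0,"fingers":0.4}]'
python3 -m inch '[{"x":0,"y":0,"z":0,"ax":0,"ay":0,"az":0,"fingers":0.4},{"x":0,"y":0,"z":0,"ax":0,"ay":0,"az":0,"fingers":0.8},{"x":0,"y":0,"z":0,"ax":0,"ay":0,"az":0,"fingers":0.8},{"x":0,"y":0,"z":0,"ax":0,"ay":0,"az":0,"fingers":0.8}]'
python3 -c "
from h import *;from plant import *
s=get_state();print(b2w(s['ee_pos']),s['joint_pos'])"
```

```text
t: 2.85
ee_pos: [441.3, -83.6, 53.8]
eef_rot: [3.14, 0.422, 3.092]
wrist_force: [0.4, -0.5, -0.1]
grip_width: 0.601
grasp_force: 0.0
t: 3.35
ee_pos: [441.0, -86.5, 55.1]
eef_rot: [-3.142, 0.423, 3.088]
wrist_force: [0.5, 0.7, 0.9]
grip_width: 0.348
grasp_force: 29.1
[-22.88507285  -2.68587406  55.06017173] [-0.62197611 -0.04255323  2.3599303   0.47109377  0.50872087 -2.51639919]
```

```bash
python3 -m inch '[{"x":0,"y":2,"z":-17,"ax":0,"ay":0.073,"az":0,"fingers":0.8},{"x":2,"y":2,"z":-17,"ax":0,"ay":0.073,"az":0,"fingers":0.8},{"x":3,"y":3,"z":-16,"ax":0,"ay":0.073,"az":0,"fingers":0.8},{"x":6,"y":0,"z":19,"ax":0,"ay":0.1,"az":0,"fingers":0.8},{"x":4,"y":0,"z":19,"ax":0,"ay":0.1,"az":0,"fingers":0.8},{"x":0,"y":0,"z":0,"ax":0,"ay":0,"az":0,"fingers":0.8}]'
python3 -c "
from h import *;from plant import *
s=get_state();print(b2w(s['ee_pos']),s['joint_pos'],s['t'])
w=grab_frame('wrist');cv2.imwrite('pics/w3.png',w['img'][:,:,::-1])
plan([(w2b((-49.5,5,46)),0,0,2)])"
```

```text
t: 4.1
ee_pos: [415.0, -77.7, 59.6]
eef_rot: [3.14, 0.001, 3.088]
wrist_force: [0.1, 0.5, -0.1]
grip_width: 0.35
grasp_force: 29.1
[-49.34956248   4.75119426  59.56967537] [-0.46951328  0.10505399  2.11213767  0.00268785  0.92422854 -1.9884816 ] 4.1
leg [415. -77.  46.] turn/row [ 0.001  0.001 -0.001]
    [0.1 0.1 7.1]    [0.  0.1 7.1]
```

View pics/w3.png

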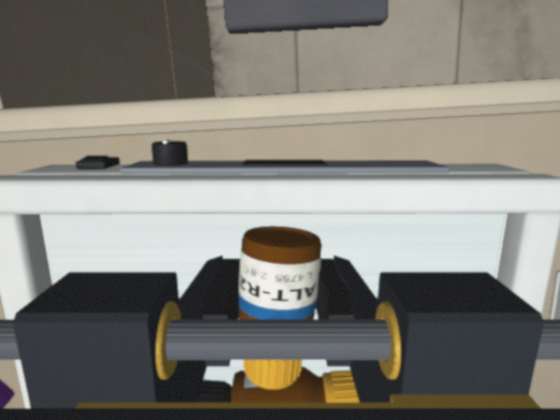

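C is held level, but its bottom edge (280,229) is about 30 mm from the grasp, so I gripped it at the middle. It needs to go about 9 mm further in before lowering.

```bash
python3 -m inch '[{"x":-9,"y":0,"z":0,"ax":0,"ay":0,"az":0,"fingers":0.8},{"x":0,"y":0,"z":6,"ax":0,"ay":0,"az":0,"fingers":0.8},{"x":0,"y":0,"z":5,"ax":0,"ay":0,"az":0,"fingers":0.8},{"x":0,"y":0,"z":2,"ax":0,"ay":0,"az":0,"fingers":0.8},{"x":0,"y":0,"z":0,"ax":0,"ay":0,"az":0,"fingers":0.8}]'
```

```text
t: 4.78
ee_pos: [423.9, -78.3, 47.4]
eef_rot: [3.141, 0.003, 3.087]
wrist_force: [0.2, 0.3, -1.4]
grip_width: 0.347
grasp_force: 29.1
```

```bash
python3 -m inch '[{"x":0,"y":0,"z":1.5,"ax":0,"ay":0,"az":0,"fingers":0.8},{"x":0,"y":0,"z":0,"ax":0,"ay":0,"az":0,"fingers":0.8}]'
python3 -m inch '[{"x":0,"y":0,"z":1,"ax":0,"ay":0,"az":0,"fingers":0.8},{"x":0,"y":0,"z":0,"ax":0,"ay":0,"az":0,"fingers":0.8}]'
```

```text
t: 5.03
ee_pos: [424.5, -78.4, 46.4]
eef_rot: [3.141, 0.004, 3.087]
wrist_force: [-0.3, 1.6, 3.1]
grip_width: 0.349
grasp_force: 29.2
t: 5.28
ee_pos: [424.7, -78.3, 46.0]
eef_rot: [3.141, 0.004, 3.088]
wrist_force: [-1.9, 4.2, 13.8]
grip_width: 0.348
grasp_force: 29.3
```

```bash
python3 -c "
from h import *
plan([(w2b((-41,5,80)),0,0,2),(w2b((-25,26,140)),.3,0,2),(w2b((-5,27,141)),.45,0,1),(w2b((26,27,78)),.45,0,3)])
print();plan([(w2b((10,27,125)),.45,0,2),(w2b((-31,64,95)),.45,0,2),(w2b((-31,64,50)),.45,0,2)],w2b((26,27,78)),tool(.45))"
```

```text
leg [423. -78.  80.] turn/row [ 0.001  0.002 -0.001]
    [  0.6   0.2 -17. ]    [  0.7   0.2 -17. ]
leg [440. -58. 140.] turn/row [-0.   -0.15 -0.  ]
    [ -8.   10.5 -30. ]    [-12.4  10.5 -28.5]
leg [460. -58. 141.] turn/row [-0.   -0.15 -0.  ]
    [-19.4   1.    5. ]
leg [491. -59.  78.] turn/row [0. 0. 0.]
    [-0.2 -0.  23.4]    [-0.2 -0.  23.4]    [-0.2 -0.  23.4]

leg [475. -59. 125.] turn/row [0. 0. 0.]
    [ -3.    0.  -24.6]    [ -3.    0.  -24.6]
leg [436. -19.  95.] turn/row [0. 0. 0.]
    [25.  18.5  4.6]    [25.  18.5  4.6]
leg [436. -19.  50.] turn/row [0. 0. 0.]
    [ 9.8 -0.  20.3]    [ 9.8 -0.  20.3]
```

```bash
python3 -m inch '[{"x":0,"y":0,"z":-0.5,"ax":0,"ay":0,"az":0,"fingers":0.55},{"x":0,"y":0,"z":0,"ax":0,"ay":0,"az":0,"fingers":0.5},{"x":0,"y":0,"z":-17,"ax":0,"ay":0,"az":0,"fingers":0.5},{"x":0,"y":0,"z":-17,"ax":0,"ay":0,"az":0,"fingers":0.4},{"x":-8,"y":10,"z":-30,"ax":0,"ay":-0.15,"az":0,"fingers":0.4},{"x":-12,"y":11,"z":-29,"ax":0,"ay":-0.15,"az":0,"fingers":0.4},{"x":-19,"y":1,"z":5,"ax":0,"ay":-0.15,"az":0,"fingers":0.4}]'
python3 -m inch '[{"x":0,"y":0,"z":23,"ax":0,"ay":0,"az":0,"fingers":0.4},{"x":0,"y":0,"z":23,"ax":0,"ay":0,"az":0,"fingers":0.4},{"x":0,"y":0,"z":23,"ax":0,"ay":0,"az":0,"fingers":0.4},{"x":0,"y":0,"z":0,"ax":0,"ay":0,"az":0,"fingers":0.4}]'
python3 -c "
from h import *;from plant import *
s=get_state();print(b2w(s['ee_pos']),s['joint_pos'],s['t'])"
```

```text
t: 6.15
ee_pos: [461.6, -58.7, 143.6]
eef_rot: [-3.139, 0.462, 3.089]
wrist_force: [1.0, -0.3, -0.3]
grip_width: 0.601
grasp_force: 0.0
t: 6.65
ee_pos: [489.1, -59.4, 77.1]
eef_rot: [3.139, 0.449, 3.087]
wrist_force: [-0.3, 0.3, -0.0]
grip_width: 0.602
grasp_force: 0.0
[23.78356129 26.89841733 77.11690706] [-0.48333624 -0.00870883  2.27078646  0.3914524   0.49979839 -2.30879546] 6.65
```

```bash
python3 -m inch '[{"x":0,"y":0,"z":0,"ax":0,"ay":0,"az":0,"fingers":0.8},{"x":0,"y":0,"z":0,"ax":0,"ay":0,"az":0,"fingers":0.8},{"x":0,"y":0,"z":0,"ax":0,"ay":0,"az":0,"fingers":0.8},{"x":-2,"y":0,"z":-24,"ax":0,"ay":0,"az":0,"fingers":0.8},{"x":-2,"y":0,"z":-24,"ax":0,"ay":0,"az":0,"fingers":0.8},{"x":24,"y":18,"z":4,"ax":0,"ay":0,"az":0,"fingers":0.8},{"x":24,"y":19,"z":4,"ax":0,"ay":0,"az":0,"fingers":0.8},{"x":0,"y":0,"z":0,"ax":0,"ay":0,"az":0,"fingers":0.8}]'
python3 -c "
from h import *;from plant import *
s=get_state();print(b2w(s['ee_pos']),s['joint_pos'],s['t'])
w=grab_frame('wrist');np.savez('/tmp/w4.npz',**w);cv2.imwrite('pics/w4.png',w['img'][:,:,::-1])
plan([(w2b((-31,64,52)),.45,0,2)])"
```

```text
t: 7.65
ee_pos: [433.3, -18.4, 94.4]
eef_rot: [3.14, 0.45, 3.088]
wrist_force: [0.0, 0.2, -0.1]
grip_width: 0.356
grasp_force: 28.2
[-34.12200931  64.88402315  94.44785151] [-0.44602521 -0.2258601   2.40881421  0.32145585  0.56259079 -2.20239553] 7.65
leg [436. -19.  52.] turn/row [ 0.     0.002 -0.001]
    [ 9.   0.1 20. ]    [ 9.   0.1 20. ]
```

View pics/w4.png

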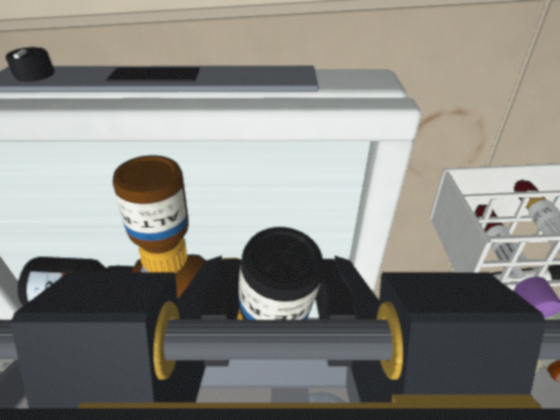

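A is held with its bottom disc at (283,255). C lies on the plate at (150,200), with F's orange cap behind it. Lowering A.

```bash
python3 -m inch '[{"x":9,"y":0,"z":20,"ax":0,"ay":0,"az":0,"fingers":0.8},{"x":10,"y":0,"z":20,"ax":0,"ay":0,"az":0,"fingers":0.8},{"x":1,"y":0,"z":2,"ax":0,"ay":0,"az":0,"fingers":0.8},{"x":0,"y":0,"z":0,"ax":0,"ay":0,"az":0,"fingers":0.8}]'
python3 -m inch '[{"x":0.5,"y":0,"z":1,"ax":0,"ay":0,"az":0,"fingers":0.8},{"x":0.5,"y":0,"z":1,"ax":0,"ay":0,"az":0,"fingers":0.8},{"x":0,"y":0,"z":0,"ax":0,"ay":0,"az":0,"fingers":0.8}]'
```

```text
t: 8.2
ee_pos: [437.3, -21.1, 50.4]
eef_rot: [3.141, 0.455, 3.087]
wrist_force: [0.1, -0.3, 0.9]
grip_width: 0.345
grasp_force: 29.7
t: 8.57
ee_pos: [437.9, -21.2, 49.1]
eef_rot: [-3.14, 0.458, 3.088]
wrist_force: [-7.8, 0.0, 17.3]
grip_width: 0.345
grasp_force: 29.9
```

```bash
python3 -m inch '[{"x":-0.3,"y":0,"z":-1,"ax":0,"ay":0,"az":0,"fingers":0.59},{"x":0,"y":0,"z":0,"ax":0,"ay":0,"az":0,"fingers":0.59},{"x":0,"y":0,"z":-15,"ax":0,"ay":0,"az":0,"fingers":0.59},{"x":0,"y":0,"z":-25,"ax":0,"ay":0,"az":0,"fingers":0.5}]'
python3 -c "
from h import *
plan([(w2b((-41,5,100)),0,0,3),(w2b((-41,5,46.5)),0,0,3)])
print();plan([(w2b((-41,5,85)),0,0,2),(w2b((-41,-62,85)),0,0,2),(w2b((-41,-62,48)),0,0,2)],w2b((-41,5,46.5)),tool(0))"
```

```text
t: 9.07
ee_pos: [417.2, -18.7, 83.6]
eef_rot: [3.14, 0.45, 3.087]
wrist_force: [-0.1, 0.8, 0.6]
grip_width: 0.485
grasp_force: 0.0
leg [423. -78. 100.] turn/row [ 0.     0.15  -0.001]
    [ -5.2 -19.6  -3.6]    [ -4.6 -19.6  -4.3]    [ -3.9 -19.6  -5. ]
leg [423. -78.  46.] turn/row [-0. -0.  0.]
    [-0.  -0.  17.8]    [-0.  -0.  17.8]    [-0.  -0.  17.8]

leg [423. -78.  85.] turn/row [0. 0. 0.]
    [  0.    0.  -19.2]    [  0.    0.  -19.2]
leg [ 420. -145.   85.] turn/row [0. 0. 0.]
    [ -0.  -33.5  -0. ]    [ -0.  -33.5  -0. ]
leg [ 420. -145.   48.] turn/row [0. 0. 0.]
    [ 0.  -0.  18.5]    [ 0.  -0.  18.5]
```

```bash
python3 -m inch '[{"x":-5,"y":-20,"z":-4,"ax":0,"ay":0.15,"az":0,"fingers":0.52},{"x":-5,"y":-20,"z":-4,"ax":0,"ay":0.15,"az":0,"fingers":0.52},{"x":-4,"y":-19,"z":-5,"ax":0,"ay":0.15,"az":0,"fingers":0.52},{"x":0,"y":0,"z":18,"ax":0,"ay":0,"az":0,"fingers":0.52},{"x":0,"y":0,"z":18,"ax":0,"ay":0,"az":0,"fingers":0.52},{"x":0,"y":0,"z":17,"ax":0,"ay":0,"az":0,"fingers":0.52},{"x":0,"y":0,"z":0,"ax":0,"ay":0,"az":0,"fingers":0.52}]'
python3 -m inch '[{"x":0,"y":0,"z":0,"ax":0,"ay":0,"az":0,"fingers":0.8},{"x":0,"y":0,"z":0,"ax":0,"ay":0,"az":0,"fingers":0.8},{"x":0,"y":0,"z":-19,"ax":0,"ay":0,"az":0,"fingers":0.8},{"x":0,"y":0,"z":-19,"ax":0,"ay":0,"az":0,"fingers":0.8},{"x":0,"y":-33,"z":0,"ax":0,"ay":0,"az":0,"fingers":0.8},{"x":0,"y":-34,"z":0,"ax":0,"ay":0,"az":0,"fingers":0.8},{"x":0,"y":0,"z":18,"ax":0,"ay":0,"az":0,"fingers":0.8},{"x":0,"y":0,"z":14,"ax":0,"ay":0,"az":0,"fingers":0.8},{"x":0,"y":0,"z":0,"ax":0,"ay":0,"az":0,"fingers":0.8}]'
python3 -c "
from h import *;from plant import *
s=get_state();print(b2w(s['ee_pos']),s['joint_pos'],s['t'])"
```

```text
t: 9.95
ee_pos: [423.3, -77.9, 46.4]
eef_rot: [3.139, -0.0, 3.088]
wrist_force: [-1.1, -0.0, 0.5]
grip_width: 0.479
grasp_force: 0.0
t: 11.08
ee_pos: [420.0, -144.5, 52.5]
eef_rot: [3.139, 0.001, 3.088]
wrist_force: [-0.4, -0.3, -0.7]
grip_width: 0.346
grasp_force: 29.6
[-40.8829656  -61.70924365  52.54205618] [-0.6015287   0.16637282  2.06031198  0.00292683  0.91538283 -2.12039586] 11.075
```

Lower C and release, then set up for B.

```bash
python3 -m inch '[{"x":0,"y":0,"z":3,"ax":0,"ay":0,"az":0,"fingers":0.8},{"x":0,"y":0,"z":2,"ax":0,"ay":0,"az":0,"fingers":0.8},{"x":0,"y":0,"z":1,"ax":0,"ay":0,"az":0,"fingers":0.8},{"x":0,"y":0,"z":0,"ax":0,"ay":0,"az":0,"fingers":0.8}]'
python3 -m inch '[{"x":0,"y":0,"z":0,"ax":0,"ay":0,"az":0,"fingers":0.55},{"x":0,"y":0,"z":0,"ax":0,"ay":0,"az":0,"fingers":0.5},{"x":0,"y":0,"z":-20,"ax":0,"ay":0,"az":0,"fingers":0.5},{"x":0,"y":0,"z":-30,"ax":0,"ay":0,"az":0,"fingers":0.4},{"x":0,"y":0,"z":-30,"ax":0,"ay":0,"az":0,"fingers":0.4}]'
python3 -c "
from h import *
from plant import *
w=grab_frame('wrist');np.savez('/tmp/w5.npz',**w);cv2.imwrite('pics/w5.png',w['img'][:,:,::-1])
plan([(w2b((-6,-42.6,142)),.45,-.05,3),(w2b((25,-42.6,77.6)),.45,-.05,3)])
print();plan([(w2b((10,-42.6,125)),.45,-.05,2),(w2b((-40,5,85)),.45,0,3)],w2b((25,-42.6,77.6)),tool(.45,-.05))"
```

```text
t: 11.58
ee_pos: [421.1, -145.3, 48.0]
eef_rot: [3.141, 0.003, 3.088]
wrist_force: [-2.3, 1.7, 4.4]
grip_width: 0.342
grasp_force: 29.6
t: 12.2
ee_pos: [420.4, -145.3, 128.1]
eef_rot: [3.14, 0.002, 3.088]
wrist_force: [0.6, -1.0, -1.4]
grip_width: 0.597
grasp_force: 0.0
leg [ 456. -127.  142.] turn/row [ 0.003 -0.147  0.016]
    [-10.7   7.   -3.3]    [-11.    7.2  -1.7]    [-11.    7.4  -0.1]
leg [ 487. -129.   78.] turn/row [-0. -0. -0.]
    [ 0.   0.5 23.8]    [ 0.   0.5 23.8]    [ 0.   0.5 23.8]

leg [ 472. -128.  125.] turn/row [0. 0. 0.]
    [ -3.6  -0.4 -24.6]    [ -3.6  -0.4 -24.6]
leg [424. -78.  85.] turn/row [-0.007  0.    -0.015]
    [21.5 15.   4.4]    [21.3 15.3  4.5]    [21.  15.6  4.6]
```

View pics/w5.png

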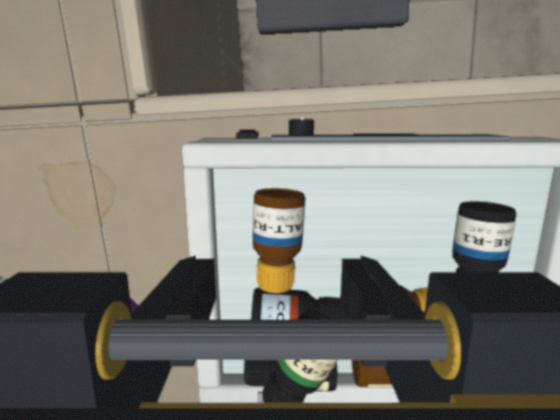

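C lies flat near right at (277,230) and A near left at (485,235). B (green band) is still on E and G at about (300,370). Going for B.

```bash
python3 -m inch '[{"x":-11,"y":7,"z":-3,"ax":0.003,"ay":-0.147,"az":0.016,"fingers":0.4},{"x":-11,"y":7,"z":-2,"ax":0.003,"ay":-0.147,"az":0.016,"fingers":0.4},{"x":-11,"y":7,"z":0,"ax":0.003,"ay":-0.147,"az":0.016,"fingers":0.4},{"x":0,"y":0.5,"z":23,"ax":0,"ay":0,"az":0,"fingers":0.4},{"x":0,"y":0.5,"z":24,"ax":0,"ay":0,"az":0,"fingers":0.4},{"x":0,"y":0.5,"z":24,"ax":0,"ay":0,"az":0,"fingers":0.4},{"x":0,"y":0,"z":0,"ax":0,"ay":0,"az":0,"fingers":0.4}]'
python3 -c "
from h import *;from plant import *
s=get_state();print(b2w(s['ee_pos']),s['joint_pos'],s['t'])"
```

```text
t: 13.12
ee_pos: [487.1, -129.6, 74.5]
eef_rot: [3.14, 0.448, 3.038]
wrist_force: [0.1, 1.3, 10.2]
grip_width: 0.601
grasp_force: 5.0
[ 25.41418667 -43.35994472  74.54603938] [-0.64024341  0.02965097  2.23910369  0.45764336  0.5273272  -2.46504211] 13.125
```

```bash
python3 -m inch '[{"x":0,"y":0,"z":-4,"ax":0,"ay":0,"az":0,"fingers":0.4},{"x":0,"y":0,"z":0,"ax":0,"ay":0,"az":0,"fingers":0.55}]'
python3 -m inch '[{"x":0,"y":0,"z":0,"ax":0,"ay":0,"az":0,"fingers":0.62},{"x":0,"y":0,"z":0,"ax":0,"ay":0,"az":0,"fingers":0.8},{"x":0,"y":0,"z":0,"ax":0,"ay":0,"az":0,"fingers":0.8}]'
```

```text
t: 13.38
ee_pos: [482.7, -127.9, 76.7]
eef_rot: [3.139, 0.444, 3.038]
wrist_force: [-0.5, -0.2, -0.1]
grip_width: 0.507
grasp_force: 0.0
t: 13.75
ee_pos: [482.7, -127.9, 76.6]
eef_rot: [3.138, 0.444, 3.038]
wrist_force: [0.9, -1.0, -0.9]
grip_width: 0.389
grasp_force: 27.6
```

```bash
python3 -m inch '[{"x":0,"y":0,"z":0,"ax":0,"ay":0,"az":0,"fingers":0.8},{"x":-2,"y":0,"z":-10,"ax":0,"ay":0,"az":0,"fingers":0.8},{"x":-3,"y":0,"z":-18,"ax":0,"ay":0,"az":0,"fingers":0.8},{"x":-3,"y":0,"z":-20,"ax":0,"ay":0,"az":0,"fingers":0.8},{"x":21,"y":15,"z":4,"ax":0,"ay":0,"az":0,"fingers":0.8},{"x":21,"y":15,"z":4,"ax":0,"ay":0,"az":0,"fingers":0.8},{"x":12,"y":15,"z":4,"ax":0,"ay":0,"az":0,"fingers":0.8},{"x":0,"y":0,"z":0,"ax":0,"ay":0,"az":0,"fingers":0.8}]'
python3 -c "
from h import *
from plant import *
s=get_state();print(b2w(s['ee_pos']),s['joint_pos'],s['t'],s['grip_width'])
w=grab_frame('wrist');np.savez('/tmp/w6.npz',**w);t=grab_frame('top');sc=grab_frame('scene')
im=np.vstack([np.hstack([w['img'][120:],cv2.resize(t['img'][195:300,200:335],(386,300),interpolation=2)[:,:240]])[:, :800], np.hstack([cv2.resize(sc['img'][160:260,210:330],(360,300),interpolation=2),cv2.resize(t['img'][195:300,200:335],(386,300),interpolation=2),np.zeros((300,54,3),'uint8')])])
cv2.imwrite('pics/m6.png',im[:,:,::-1]);print(im.shape)
P=pts(w);B=(P-W)@Rw
for v in range(200,320,8):print(v,[tuple(B[v,u].round().astype(int).tolist()) for u in range(225,345,12)])
"
```

```text
t: 14.75
ee_pos: [430.1, -76.2, 89.2]
eef_rot: [3.138, 0.443, 3.039]
wrist_force: [0.4, 0.0, 0.4]
grip_width: 0.384
grasp_force: 27.6
[-34.27188765   7.02356229  89.23163558] [-0.60889897 -0.19436592  2.3965461   0.3928999   0.58363052 -2.36844335] 14.75 0.38445076431593644
(600, 800, 3)
200 [(-38, -19, 40), (-37, -13, 39), (-38, -7, 41), (-37, -1, 40), (-36, 5, 39), (-37, 12, 41), (-36, 18, 40), (-36, 24, 41), (-36, 30, 41), (-36, 36, 41)]
208 [(-33, -20, 41), (-32, -14, 40), (-32, -7, 41), (-31, -1, 40), (-31, 5, 40), (-31, 11, 41), (-31, 18, 40), (-31, 24, 41), (-31, 30, 41), (-30, 37, 40)]
216 [(-28, -21, 41), (-27, -14, 41), (-27, -8, 41), (-26, -2, 40), (-26, 5, 41), (-25, 11, 40), (-26, 18, 41), (-25, 24, 41), (-25, 30, 41), (-25, 37, 41)]
224 [(-22, -22, 40), (-21, -15, 40), (-21, -9, 40), (-20, -2, 40), (-20, 4, 40), (-20, 11, 41), (-21, 17, 42), (-20, 24, 41), (-19, 31, 41), (-19, 37, 41)]
232 [(-16, -22, 40), (-16, -16, 41), (-15, -9, 41), (-15, -3, 41), (-14, 4, 40), (-14, 11, 41), (-14, 17, 41), (-158, 13, 193), (-13, 31, 40), (-12, 38, 40)]
240 [(-9, -23, 40), (-10, -16
[... 836 characters left out ...]
-42, 20, 98), (-41, 25, 98), (-51, 28, 105)]
288 [(-54, -10, 110), (-31, -10, 92), (-50, -2, 107), (-50, 2, 108), (-47, 6, 105), (-45, 11, 104), (-44, 15, 103), (-42, 20, 102), (-41, 25, 101), (-52, 28, 110)]
296 [(-52, -10, 112), (-36, -9, 100), (-46, -3, 107), (-49, 2, 110), (-45, 6, 108), (-45, 11, 107), (-43, 15, 106), (-42, 20, 106), (-40, 24, 104), (-56, 27, 116)]
304 [(-49, -10, 113), (-36, -8, 103), (-43, -3, 109), (-47, 2, 112), (-47, 6, 112), (-45, 11, 111), (-43, 15, 110), (-42, 19, 109), (-37, 24, 106), (-58, 26, 121)]
312 [(-46, -10, 115), (-34, -8, 106), (-40, -3, 111), (-45, 2, 114), (-46, 6, 115), (-45, 11, 114), (-44, 15, 113), (-43, 19, 113), (-32, 24, 106), (-60, 26, 125)]
```

View pics/m6.png

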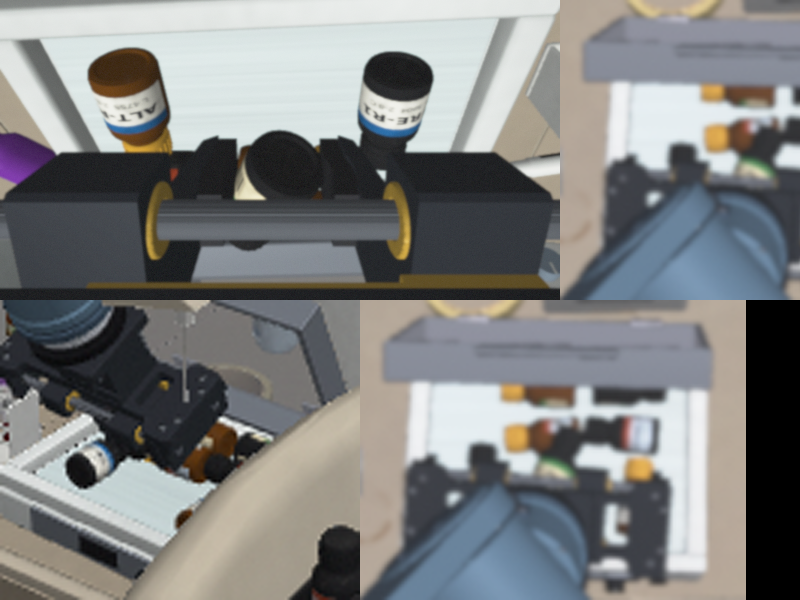

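B is held level and diagonally, with its bottom at crop (285,165). A at (395,95) and C at (125,95) lie flat. The top panel shows D and G at the back (y≈392) and F and E in front of them (y≈437). Next I measure the lower row's position.

```bash
python3 -c "
from h import *
d=np.load('/tmp/f0.npz')
t=dict(K=d['bK'],pose=d['bP'])
for n,u,v in(('F',254.9,242.9),('D',253.1,227.2),('E',294.4,242.2),('G',291,227.2)):print(n,b2w(ray(t,u,v,66)).round(0))
plan([(w2b((-50,7,85)),.4,.15,2),(w2b((-57,7,64)),.4,.33,2),(w2b((-57,7,52)),.4,.33,2)])
"
```

```text
F [12. 32. 66.]
D [49. 38. 66.]
E [ 16. -58.  66.]
G [ 51. -49.  66.]
leg [414. -75.  85.] turn/row [-0.04   0.023 -0.092]
    [ 9.2  0.5 -1.3]    [ 9.1  1.4 -1. ]
leg [407. -75.  64.] turn/row [-0.035  0.    -0.083]
    [7.3 0.5 8.3]    [7.2 0.8 8.3]
leg [407. -75.  52.] turn/row [-0.  0.  0.]
    [ 2.3 -0.   5.5]    [ 2.3 -0.   5.5]
```

```bash
python3 -c "
from h import *
plan([(w2b((-50,7,85)),.443,.1,2),(w2b((-57,7,64)),.443,.27,2),(w2b((-57,7,52)),.443,.27,2)])
"
```

```text
leg [414. -75.  85.] turn/row [-0.032  0.001 -0.068]
    [ 9.2  0.5 -1.3]    [ 9.1  1.1 -1.2]
leg [407. -75.  64.] turn/row [-0.036  0.    -0.077]
    [7.6 0.3 8. ]    [7.6 0.6 8. ]
leg [407. -75.  52.] turn/row [0. 0. 0.]
    [ 2.6 -0.   5.4]    [ 2.6 -0.   5.4]
```

```bash
python3 -m inch '[{"x":9,"y":0.5,"z":-1,"ax":-0.032,"ay":0,"az":-0.068,"fingers":0.8},{"x":9,"y":1,"z":-1,"ax":-0.032,"ay":0,"az":-0.068,"fingers":0.8},{"x":7.6,"y":0.5,"z":8,"ax":-0.036,"ay":0,"az":-0.077,"fingers":0.8},{"x":7.6,"y":0.5,"z":8,"ax":-0.036,"ay":0,"az":-0.077,"fingers":0.8},{"x":0,"y":0,"z":0,"ax":0,"ay":0,"az":0,"fingers":0.8}]'
python3 -c "
from h import *
from plant import *
s=get_state();print(b2w(s['ee_pos']),s['joint_pos'],s['t'])
w=grab_frame('wrist');P=pts(w);B=(P-W)@Rw
for v in range(236,318,10):print(v,[tuple(B[v,u].round().astype(int).tolist()) for u in range(225,345,13)])
t=grab_frame('top');s=grab_frame('scene');X=[]
for f in(t,s):
    h=cv2.cvtColor(f['img'],cv2.COLOR_RGB2HSV);p=pts(f);ok=f['z_map']>0
    bl=(h[...,0]>98)&(h[...,0]<112)&(h[...,1]>80)&ok&(p[...,2]>200)&(p[...,0]<450)&(abs(p[...,1])<350)
    be=(h[...,0]>10)&(h[...,0]<25)&(h[...,1]>25)&ok&(p[...,2]>230)&(p[...,0]<700)&(p[...,1]<-190)
    X.append((p[bl],p[be]))
bl=np.vstack([a for a,_ in X]);be=np.vstack([b for _,b in X])
from scipy.spatial import cKDTree
d,i=cKDTree(be).query(bl);k=d.argsort()[:600:200];print(np.c_[d[k],bl[k],be[i[k]]].round())
"
```

```text
t: 15.52
ee_pos: [407.2, -75.5, 62.8]
eef_rot: [3.14, 0.444, -2.927]
wrist_force: [0.2, -0.0, -0.8]
grip_width: 0.39
grasp_force: 27.6
[-57.21927475   6.48652726  62.75689132] [-0.77126162 -0.13562763  2.42653813  0.60158812  0.6874476  -2.99694797] 15.525
236 [(-53, -17, 40), (-55, -11, 41), (-56, -6, 41), (-58, 0, 40), (-59, 6, 40), (-62, 12, 41), (-62, 18, 40), (-79, 17, 57), (-80, 22, 57), (-81, 27, 56)]
246 [(-47, -16, 41), (-49, -10, 41), (-51, -4, 41), (-50, 2, 39), (-53, 8, 41), (-55, 14, 41), (-55, 20, 39), (-58, 26, 40), (-60, 31, 41), (-61, 38, 40)]
256 [(-40, -15, 40), (-176, -26, 166), (-42, -2, 40), (-176, -26, 166), (-71, 3, 64), (-70, 9, 62), (-50, 22, 41), (-52, 28, 41), (-52, 34, 40), (-74, 30, 60)]
266 [(-62, -16, 67), (-34, -7, 40), (-70, -7, 71), (-69, -2, 69), (-70, 3, 68), (-69, 9, 67), (-69, 14, 65), (-45, 30, 41), (-74, 23, 67), (-77, 27, 69)]
276 [(-67, -16, 75), (-27, -6, 41), (-71, -7, 76), (-70, -2, 75), (-69, 3, 73), (-69, 9, 72), (-68, 14, 70), (-71, 19, 71), (-77, 21, 75), (-78, 26, 75)]
286 [(-71, -16, 83), (-19, -4, 40), (-69, -6, 80), (-68, -1, 78), (-70, 3, 78), (-69, 8, 77), (-68, 14, 74), (-69, 19, 74), (-79, 20, 82), (-81, 24, 83)]
296 [(-69, -15, 85), (-55, -9, 75), (-67, -6, 83), (-70, -2, 83), (-68, 4, 82), (-176, -26, 166), (-69, 14, 80), (-69, 18, 79), (-76, 21, 84), (-84, 21, 90)]
306 [(-65, -14, 87), (-54, -8, 79), (-63, -5, 84), (-68, -1, 87), (-69, 3, 86), (-67, 9, 84), (-68, 13, 84), (-68, 19, 83), (-73, 21, 86), (-87, 20, 96)]
316 [(-63, -14, 89), (-50, -7, 80), (-59, -4, 85), (-64, 0, 88), (-67, 4, 89), (-69, 8, 89), (-68, 13, 88), (-3, 45, 40), (-71, 22, 88), (-88, 19, 100)]
[[  62.  235. -160.  354.  239. -217.  378.]
 [  69.  246. -161.  339.  239. -217.  378.]
 [  72.  255. -152.  351.  243. -217.  381.]]
```

```bash
python3 -c "
from h import *
plan([(w2b((-52.5,6.5,62.7)),.443,.27,1),(w2b((-52.5,6.5,50)),.443,.27,2)])
"
```

```text
leg [412. -76.  63.] turn/row [-0.001  0.002 -0.002]
    [-3.6 -1.8  2.3]
leg [412. -76.  50.] turn/row [-0.  0.  0.]
    [ 2.7 -0.   5.7]    [ 2.7 -0.   5.7]
```

```bash
python3 -m inch '[{"x":-3.6,"y":-1.8,"z":2.3,"ax":0,"ay":0,"az":0,"fingers":0.8},{"x":2.7,"y":0,"z":5.7,"ax":0,"ay":0,"az":0,"fingers":0.8},{"x":2.5,"y":0,"z":5,"ax":0,"ay":0,"az":0,"fingers":0.8},{"x":0,"y":0,"z":0,"ax":0,"ay":0,"az":0,"fingers":0.8}]'
python3 -m inch '[{"x":0.8,"y":0,"z":1.6,"ax":0,"ay":0,"az":0,"fingers":0.8},{"x":0,"y":0,"z":0,"ax":0,"ay":0,"az":0,"fingers":0.8}]'
python3 -m inch '[{"x":0.8,"y":0,"z":1.6,"ax":0,"ay":0,"az":0,"fingers":0.8},{"x":0,"y":0,"z":0,"ax":0,"ay":0,"az":0,"fingers":0.8}]'
```

```text
t: 16.18
ee_pos: [410.8, -74.7, 49.6]
eef_rot: [3.139, 0.444, -2.925]
wrist_force: [-0.0, -0.1, -0.8]
grip_width: 0.389
grasp_force: 27.6
t: 16.42
ee_pos: [411.3, -75.3, 48.5]
eef_rot: [3.141, 0.445, -2.924]
wrist_force: [-0.1, -0.1, -0.3]
grip_width: 0.388
grasp_force: 27.6
t: 16.68
ee_pos: [411.5, -75.5, 47.0]
eef_rot: [3.141, 0.445, -2.924]
wrist_force: [-0.9, 0.3, 1.2]
grip_width: 0.386
grasp_force: 28.1
```

```bash
python3 -m inch '[{"x":0.4,"y":0,"z":0.8,"ax":0,"ay":0,"az":0,"fingers":0.8},{"x":0,"y":0,"z":0,"ax":0,"ay":0,"az":0,"fingers":0.56},{"x":0,"y":0,"z":0,"ax":0,"ay":0,"az":0,"fingers":0.52},{"x":0,"y":0,"z":-12,"ax":0,"ay":0,"az":0,"fingers":0.52},{"x":0,"y":0,"z":-25,"ax":0.03,"ay":0,"az":0.06,"fingers":0.5},{"x":0,"y":0,"z":-40,"ax":0.03,"ay":0,"az":0.06,"fingers":0.5},{"x":-20,"y":0,"z":-50,"ax":0.03,"ay":0,"az":0.06,"fingers":0.5},{"x":-30,"y":0,"z":-50,"ax":0.03,"ay":0,"az":0.06,"fingers":0.5},{"x":0,"y":0,"z":0,"ax":0,"ay":0,"az":0,"fingers":1.0}]'
python3 - <<'E'
from h import *
from plant import *
np.set_printoptions(suppress=True,precision=0)
s=get_state();print(b2w(s['ee_pos']),s['eef_rot'],s['joint_pos'].round(2),s['t'])
w=grab_frame('wrist');np.savez('/tmp/w7.npz',**w);cv2.imwrite('pics/w7.png',w['img'][:,:,::-1])
B=(pts(w)-W)@Rw;t=grab_frame('top');Bt=(pts(t)-W)@Rw
H=np.zeros((15,22),int)
q=np.r_[B.reshape(-1,3),Bt.reshape(-1,3)-[0,0,3]];q=q[(abs(q[:,0])<75)&(abs(q[:,1])<110)&(q[:,2]>30)&(q[:,2]<100)]
np.maximum.at(H,(((75-q[:,0])//10).astype(int),((110-q[:,1])//10).astype(int)),q[:,2].astype(int))
for i,r in enumerate(H):print('%4d'%(70-10*i),' '.join('%3d'%x for x in r))
E
```

```text
t: 17.8
ee_pos: [382.5, -82.2, 231.9]
eef_rot: [-3.13, 0.452, 3.097]
wrist_force: [0.0, 1.2, -0.6]
grip_width: 0.409
grasp_force: 0.0
[-82.  -1. 232.] [-3.  0.  3.] [-1. -1.  2.  0.  1. -2.] 17.8
  70  56  57  56  63  63  56  56  55  67   0  67  67  55  69  69  69  69  65  65  64  55  99
  60  57  41  42  42  41  64  68  68  71  72  72  71  41  71  72  72  72  69  68  68  44  58
  50  56  46  42  41  41  52  69  68  72  72  71  72  70  71  72  71  71  69  68  68  42  58
  40  56  43  42  43  41  42  64  63  72  68  68  69  65  65  64  65  64  40  42  41  41  57
  30  56  42  42  42  43  42  55  55  39  67  67  69  69  67  67  70  72  72  70  41  42  57
  20  58  43  42  41  41  42  67  68  70  72  72  72  71  70  68  72  73  72  73  42  42  57
  10  56  43  42  41  67  66  69  69  70  73  72  72  71  66  66  72  72  72  71  65  45  57
   0  57  42  42  64  68  68  64  66  66  69  68  67  66  42  42  61  66  68  65  41  42  57
 -10  56  42  41  65  69  70  58  42  42  67  69  69  43  41  43  42  68  72  66  42  44  58
 -20  56  42  43  70  72  72  65  43  41  67  69  70  42  42  43  42  69  70  67  41  42  58
 -30  57  42  42  70  73  73  65  42  60  70  75  70  60  42  41  66  72  72  70  41  42  57
 -40  57  41  42  70  73  72  65  41  63  72  73  72  57  41  42  66  72  72  71  42  41  57
 -50  57  41  42  69  72  72  64  42  64  71  72  70  42  42  42  67  72  72  69  42  42  58
 -60  58  42  42  42  41  42  42  42  64  72  73  71  41  42  42  66  72  72  69  42  41  57
 -70  57  41  42  43  41  41  42  43  61  70  71  69  42  42  42  42  43  42  41  41  42  58
```

```bash
python3 - <<'E'
from h import *
w=dict(np.load('/tmp/w7.npz'));B=(pts(w)-W)@Rw
for x0,x1 in((-80,-70),(-70,-60),(-60,-50)):
    q=B[(B[...,0]>x0)&(B[...,0]<x1)&(abs(B[...,1])<100)&(B[...,2]>30)];print(x0,np.percentile(q[:,2],[5,50,99]).round())
E
```

```text
-80 [ 55.  56. 246.]
-70 [40. 41. 71.]
-60 [40. 42. 72.]
```

All bottle tops read about 72 mm: one layer, all flat, every quarter occupied. Next is the cover, so I check how close the tall instrument behind it is and plan the path over the lip.

```bash
python3 - <<'E'
from h import *
d=np.load('/tmp/f0.npz')
for a in('b','a'):
    f=dict(z_map=d[a+'z'],K=d[a+'K'],pose=d[a+'P']);B=(pts(f)-W)@Rw
    q=B[(abs(B[...,1])<130)&(B[...,2]>255)&(B[...,2]<700)&(B[...,0]>0)&(B[...,0]<400)]
    for z in range(255,700,60):
        r=q[(q[:,2]>=z)&(q[:,2]<z+60)]
        if len(r)>5:print(a,z,len(r),np.percentile(r[:,0],[1,50]).round())
th=[1.155,1.0,.85,.7,.55,.4,.27,.14,.05,0]
def tcp(t,ti):
    c=np.array([85-180*np.cos(t)+28*np.sin(t),0,59+180*np.sin(t)+28*np.cos(t)])
    return w2b(c+9*np.array([np.cos(ti),0,np.sin(ti)]))
S=w2b((56.7,0,236))
plan([(w2b((-60,0,290)),.25,0,2),(w2b((50,0,290)),.25,0,3),(S,.25,0,2)])
plan([(tcp(t,.25),.25,0,2) for t in th],S,tool(.25))
E
```

```text
b 255 708 [132. 138.]
b 315 966 [132. 135.]
b 375 1127 [131. 135.]
b 435 1070 [131. 135.]
b 495 11286 [111. 196.]
a 255 1121 [131. 148.]
a 315 1518 [129. 175.]
a 375 2343 [128. 140.]
a 435 2576 [129. 140.]
a 495 2002 [107. 154.]
leg [404. -82. 290.] turn/row [-0.002  0.097  0.002]
    [-24.3  -0.2 -23.5]    [-21.9  -0.1 -25.8]
leg [514. -88. 290.] turn/row [-0. -0. -0.]
    [-35.5   0.    9.1]    [-35.5   0.    9.1]    [-35.5   0.    9.1]
leg [521. -88. 236.] turn/row [-0. -0. -0.]
    [ 3.4 -0.  27. ]    [ 3.4 -0.  27. ]
leg [511. -87. 237.] turn/row [0. 0. 0.]
    [ 4.7  0.  -1.8]    [ 4.7  0.  -1.8]
leg [484. -86. 228.] turn/row [0. 0. 0.]
    [14.  -0.   1.3]    [14.  -0.   1.3]
leg [460. -85. 215.] turn/row [0. 0. 0.]
    [13.3 -0.   3.3]    [13.3 -0.   3.3]
leg [438. -84. 199.] turn/row [0. 0. 0.]
    [12.6 -0.   5.2]    [12.6 -0.   5.2]
leg [419. -83. 179.] turn/row [0. 0. 0.]
    [11.7  0.   7. ]    [11.7  0.   7. ]
leg [403. -82. 157.] turn/row [0. 0. 0.]
    [10.5  0.   8.7]    [10.5  0.   8.7]
leg [392. -81. 136.] turn/row [0. 0. 0.]
    [ 8.  -0.   8.7]    [ 8.  -0.   8.7]
leg [383. -81. 114.] turn/row [0. 0. 0.]
    [ 6.8 -0.   9.7]    [ 6.8 -0.   9.7]
leg [379. -81.  98.] turn/row [0. 0. 0.]
    [3.9 0.  7.2]    [3.9 0.  7.2]
leg [378. -81.  89.] turn/row [0. 0. 0.]
    [ 1.9 -0.   4.1]    [ 1.9 -0.   4.1]
```

```bash
python3 -m inch '[{"x":-24,"y":0,"z":-24,"ax":0,"ay":0.097,"az":0,"fingers":1},{"x":-22,"y":0,"z":-26,"ax":0,"ay":0.097,"az":0,"fingers":1},{"x":-35,"y":0,"z":9,"ax":0,"ay":0,"az":0,"fingers":1},{"x":-35,"y":0,"z":9,"ax":0,"ay":0,"az":0,"fingers":1},{"x":-36,"y":0,"z":9,"ax":0,"ay":0,"az":0,"fingers":1},{"x":0,"y":0,"z":0,"ax":0,"ay":0,"az":0,"fingers":1}]'
python3 -c "
from h import *
from plant import *
s=get_state();print(b2w(s['ee_pos']),s['eef_rot'],s['joint_pos'].round(2))
S=w2b((56.7,0,236))
plan([(S,.25,0,3)])"
```

```text
t: 18.65
ee_pos: [513.0, -87.1, 287.2]
eef_rot: [-3.14, 0.244, 3.093]
wrist_force: [-0.1, -1.0, 0.7]
grip_width: 0.003
grasp_force: 0.0
[ 49.09058557   0.40776671 287.23006638] [-3.14025197  0.24407038  3.09295474] [-0.45 -0.15  1.87  0.1   1.21 -2.  ]
leg [521. -88. 236.] turn/row [-0.    -0.002  0.001]
    [ 1.7 -0.1 17.2]    [ 1.7 -0.1 17.2]    [ 1.7 -0.1 17.2]
```

```bash
python3 -m inch '[{"x":1,"y":0,"z":17,"ax":0,"ay":0,"az":0,"fingers":1},{"x":2,"y":0,"z":17,"ax":0,"ay":0,"az":0,"fingers":1},{"x":2,"y":0,"z":17,"ax":0,"ay":0,"az":0,"fingers":1},{"x":0,"y":0,"z":0,"ax":0,"ay":0,"az":0,"fingers":1}]'
python3 -m inch '[{"x":5,"y":0,"z":-2,"ax":0,"ay":0,"az":0,"fingers":1},{"x":5,"y":0,"z":-2,"ax":0,"ay":0,"az":0,"fingers":1},{"x":5,"y":0,"z":0,"ax":0,"ay":0,"az":0,"fingers":1},{"x":5,"y":0,"z":0,"ax":0,"ay":0,"az":0,"fingers":1}]'
```

```text
t: 19.15
ee_pos: [519.7, -87.8, 238.4]
eef_rot: [-3.139, 0.248, 3.092]
wrist_force: [-0.2, -0.8, 0.2]
grip_width: 0.006
grasp_force: 0.0
t: 19.65
ee_pos: [500.8, -87.4, 240.2]
eef_rot: [-3.137, 0.253, 3.092]
wrist_force: [1.9, 0.1, 1.3]
grip_width: 0.003
grasp_force: 0.8
```

```bash
cat > c.py <<'E'
from h import *
import sys
def tcp(t,ti=.25):
    c=np.array([85-180*np.cos(t)+28*np.sin(t),0,59+180*np.sin(t)+28*np.cos(t)])
    return w2b(c+9*np.array([np.cos(ti),0,np.sin(ti)]))
plan([(tcp(float(a)),.25,0,2) for a in sys.argv[1:]])
E
python3 c.py 1.0 .88 .76 .64
```

```text
leg [484. -86. 228.] turn/row [-0.002  0.001  0.001]
    [9.7 0.3 3.9]    [9.7 0.2 3.9]
leg [465. -85. 218.] turn/row [0. 0. 0.]
    [10.6 -0.   2.5]    [10.6 -0.   2.5]
leg [447. -84. 206.] turn/row [-0.  0. -0.]
    [10.3  0.   3.7]    [10.3  0.   3.7]
leg [430. -83. 191.] turn/row [-0.  0. -0.]
    [ 9.8 -0.   4.9]    [ 9.8 -0.   4.9]
```

```bash
python3 -m inch '[{"x":10,"y":0,"z":4,"ax":0,"ay":0,"az":0,"fingers":1},{"x":10,"y":0,"z":4,"ax":0,"ay":0,"az":0,"fingers":1},{"x":10.5,"y":0,"z":2.5,"ax":0,"ay":0,"az":0,"fingers":1},{"x":10.5,"y":0,"z":2.5,"ax":0,"ay":0,"az":0,"fingers":1},{"x":10,"y":0,"z":4,"ax":0,"ay":0,"az":0,"fingers":1},{"x":10,"y":0,"z":4,"ax":0,"ay":0,"az":0,"fingers":1},{"x":10,"y":0,"z":5,"ax":0,"ay":0,"az":0,"fingers":1},{"x":10,"y":0,"z":5,"ax":0,"ay":0,"az":0,"fingers":1}]'; python3 c.py .52 .4 .28 .2 .12 .06 .02 0
```

```text
t: 20.65
ee_pos: [429.4, -83.8, 188.8]
eef_rot: [-3.137, 0.251, 3.092]
wrist_force: [0.9, -0.6, 0.9]
grip_width: 0.008
grasp_force: 0.5
leg [415. -82. 175.] turn/row [-0.002  0.     0.001]
    [8.5 0.3 5. ]    [8.5 0.3 5. ]
leg [403. -82. 157.] turn/row [-0.  0. -0.]
    [8.3 0.  7.1]    [8.3 0.  7.1]
leg [393. -81. 138.] turn/row [-0. -0. -0.]
    [ 7.4 -0.   8. ]    [ 7.4 -0.   8. ]
leg [387. -81. 124.] turn/row [-0. -0. -0.]
    [ 4.4 -0.   5.8]    [ 4.4 -0.   5.8]
leg [382. -81. 111.] turn/row [-0. -0. -0.]
    [ 3.9 -0.   6.2]    [ 3.9 -0.   6.2]
leg [380. -81. 100.] turn/row [-0. -0. -0.]
    [2.6 0.  4.8]    [2.6 0.  4.8]
leg [378. -81.  93.] turn/row [-0. -0. -0.]
    [ 1.6 -0.   3.3]    [ 1.6 -0.   3.3]
leg [378. -81.  89.] turn/row [-0. -0. -0.]
    [ 0.7 -0.   1.7]    [ 0.7 -0.   1.7]
```

```bash
python3 -m inch '[{"x":8.5,"y":0,"z":5.5,"ax":0,"ay":0,"az":0,"fingers":1},{"x":8.5,"y":0,"z":5.5,"ax":0,"ay":0,"az":0,"fingers":1},{"x":8,"y":0,"z":7,"ax":0,"ay":0,"az":0,"fingers":1},{"x":8,"y":0,"z":7,"ax":0,"ay":0,"az":0,"fingers":1},{"x":7.5,"y":0,"z":8,"ax":0,"ay":0,"az":0,"fingers":1},{"x":7,"y":0,"z":8,"ax":0,"ay":0,"az":0,"fingers":1},{"x":4.5,"y":0,"z":6,"ax":0,"ay":0,"az":0,"fingers":1},{"x":4.5,"y":0,"z":6,"ax":0,"ay":0,"az":0,"fingers":1}]'; python3 c.py .12 .06 .02 0 -0.01
```

```text
t: 21.65
ee_pos: [388.3, -82.0, 123.6]
eef_rot: [-3.137, 0.251, 3.092]
wrist_force: [-1.2, 0.1, 1.4]
grip_width: 0.007
grasp_force: 0.5
leg [382. -81. 111.] turn/row [-0.002  0.     0.001]
    [4.5 0.5 5.6]    [4.5 0.5 5.6]
leg [380. -81. 100.] turn/row [-0. -0. -0.]
    [2.6 0.  4.8]    [2.6 0.  4.8]
leg [378. -81.  93.] turn/row [-0. -0. -0.]
    [ 1.6 -0.   3.3]    [ 1.6 -0.   3.3]
leg [378. -81.  89.] turn/row [-0.  0.  0.]
    [ 0.7 -0.   1.7]    [ 0.7 -0.   1.7]
leg [378. -81.  87.] turn/row [-0. -0. -0.]
    [0.4 0.  0.8]    [0.4 0.  0.8]
```

```bash
python3 - <<'E'
from h import *
from plant import *
print(b2w(get_state()['ee_pos']))
t=grab_frame('top');B=(pts(t)-W)@Rw
h=cv2.cvtColor(t['img'],cv2.COLOR_RGB2HSV)
for y in(-105,105,-60,60):
    m=(abs(B[...,1]-y)<8)&(B[...,2]>75)&(B[...,0]>-120)&(B[...,0]<100);q=B[m]
    for x in range(-110,90,25):
        r=q[(q[:,0]>=x)&(q[:,0]<x+25)]
        if len(r):print(y,x,len(r),r[:,2].max().round())
E
```

```text
[-75.75474165  -0.96181335 123.58425722]
-105 -110 8 104.0
-105 -85 74 126.0
-105 -60 72 123.0
-105 -35 82 116.0
-105 -10 71 112.0
-105 15 73 107.0
-105 40 71 102.0
-105 65 64 97.0
105 -85 5 120.0
105 -60 35 120.0
105 -35 81 116.0
105 -10 74 109.0
105 15 70 105.0
105 40 75 101.0
105 65 72 97.0
-60 -110 32 236.0
-60 -85 120 237.0
-60 -60 49 119.0
-60 -35 73 116.0
-60 -10 77 110.0
-60 15 75 106.0
-60 40 69 101.0
-60 65 69 99.0
60 -10 54 111.0
60 15 76 105.0
60 40 71 101.0
60 65 66 100.0
```

The cover is following, now at about 0.2 rad. Finishing slowly.

```bash
python3 -m inch '[{"x":4.5,"y":0,"z":5.5,"ax":0,"ay":0,"az":0,"fingers":1},{"x":4.5,"y":0,"z":5.5,"ax":0,"ay":0,"az":0,"fingers":1},{"x":2.5,"y":0,"z":5,"ax":0,"ay":0,"az":0,"fingers":1},{"x":2.5,"y":0,"z":5,"ax":0,"ay":0,"az":0,"fingers":1},{"x":1.5,"y":0,"z":3,"ax":0,"ay":0,"az":0,"fingers":1},{"x":0.5,"y":0,"z":2,"ax":0,"ay":0,"az":0,"fingers":1},{"x":0,"y":0,"z":0,"ax":0,"ay":0,"az":0,"fingers":1}]'
```

```text
t: 22.58
ee_pos: [379.3, -81.6, 94.7]
eef_rot: [-3.138, 0.251, 3.092]
wrist_force: [-0.1, 0.2, -0.0]
grip_width: 0.005
grasp_force: 0.0
```

```bash
python3 -m inch '[{"x":0.5,"y":0,"z":1.5,"ax":0,"ay":0,"az":0,"fingers":1},{"x":0.5,"y":0,"z":1.5,"ax":0,"ay":0,"az":0,"fingers":1},{"x":0,"y":0,"z":0,"ax":0,"ay":0,"az":0,"fingers":1}]'; 
```

```text
t: 22.95
ee_pos: [379.2, -81.7, 91.6]
eef_rot: [-3.137, 0.251, 3.092]
wrist_force: [-1.0, 0.1, -0.3]
grip_width: 0.002
grasp_force: 0.1
```

```bash
python3 -m inch '[{"x":0.3,"y":0,"z":1.2,"ax":0,"ay":0,"az":0,"fingers":1},{"x":0.3,"y":0,"z":1.2,"ax":0,"ay":0,"az":0,"fingers":1},{"x":0,"y":0,"z":0,"ax":0,"ay":0,"az":0,"fingers":1}]'; python3 -m inch '[{"x":0.3,"y":0,"z":1.2,"ax":0,"ay":0,"az":0,"fingers":1},{"x":0,"y":0,"z":0,"ax":0,"ay":0,"az":0,"fingers":1}]'
```

```text
t: 23.32
ee_pos: [379.3, -81.8, 89.5]
eef_rot: [-3.137, 0.251, 3.093]
wrist_force: [-3.8, 1.5, 7.8]
grip_width: 0.003
grasp_force: 4.0
t: 23.58
ee_pos: [379.4, -81.8, 89.1]
eef_rot: [-3.137, 0.251, 3.093]
wrist_force: [-14.6, 4.7, 24.7]
grip_width: 0.004
grasp_force: 13.0
```

```bash
python3 -m inch '[{"x":-1,"y":0,"z":-4,"ax":0,"ay":0,"az":0,"fingers":1},{"x":0,"y":0,"z":-25,"ax":0,"ay":0.08,"az":0,"fingers":1},{"x":0,"y":0,"z":-40,"ax":0,"ay":0.08,"az":0,"fingers":1},{"x":0,"y":30,"z":-40,"ax":0,"ay":0.08,"az":0,"fingers":1},{"x":0,"y":50,"z":-20,"ax":0,"ay":0,"az":0,"fingers":1},{"x":0,"y":50,"z":0,"ax":0,"ay":0,"az":0,"fingers":1},{"x":0,"y":50,"z":0,"ax":0,"ay":0,"az":0,"fingers":1},{"x":0,"y":50,"z":0,"ax":0,"ay":0,"az":0,"fingers":1},{"x":0,"y":0,"z":0,"ax":0,"ay":0,"az":0,"fingers":1}]'
python3 - <<'E'
from h import *
from plant import *
t=grab_frame('top');B=(pts(t)-W)@Rw
for y in(-105,105,0):
    for x in(-90,-85,-70,-30,10,50,80):
        m=(abs(B[...,1]-y)<8)&(abs(B[...,0]-x)<6)&(B[...,2]>30);print(y,x,np.percentile(B[m][:,2],[50,95]).round(),end=' ')
    print()
m=(abs(B[...,1])<45)&(B[...,0]<-88)&(B[...,0]>-115)&(B[...,2]>70);print('lip',B[m].mean(0).round(1))
d=np.load('/tmp/f0.npz');D=np.abs(t['img'].astype(int)-d['b']).sum(-1)>90
for n,u,v in(('tub',402,240),('timer',163,289),('tape',240,184),('purple',350,238),('rack',165,252)):print(n,D[v-15:v+15,u-15:u+15].sum())
sc=grab_frame('scene')
cv2.imwrite('pics/end.png',np.vstack([cv2.resize(t['img'][195:300,130:420],(800,290),interpolation=2),cv2.resize(sc['img'][140:250,120:423],(800,290),interpolation=2)])[:,:,::-1])
E
```

```text
t: 24.7
ee_pos: [373.4, 152.3, 214.4]
eef_rot: [-3.138, 0.011, 3.097]
wrist_force: [0.1, -0.3, 0.4]
grip_width: 0.001
grasp_force: 0.0
-105 -90 [82. 90.] -105 -85 [87. 91.] -105 -70 [89. 93.] -105 -30 [88. 91.] -105 10 [88. 92.] -105 50 [88. 93.] -105 80 [90. 92.] 
105 -90 [85. 92.] 105 -85 [87. 92.] 105 -70 [89. 92.] 105 -30 [89. 91.] 105 10 [89. 92.] 105 50 [88. 91.] 105 80 [89. 92.] 
0 -90 [89. 94.] 0 -85 [88. 93.] 0 -70 [88. 91.] 0 -30 [88. 92.] 0 10 [89. 92.] 0 50 [89. 92.] 0 80 [89. 93.] 
lip [-97.6  -0.2  88.3]
tub 0
timer 426
tape 0
purple 0
rack 388
```

```bash
python3 -c "
from plant import *
print(job_done())"
```

```text
the job is handed in; nothing more can be done
None
```

I handed the job in at about 25 s: depth readings showed all seven bottles flat in one layer with every quarter of the plate occupied, and the cover shut level; the tub, tape and purple look-alike had not moved, but the timer was hidden by the arm in the last check.

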